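# Zero the stockroom scale, then print the label

## Robot

A 6-joint arm with a two-finger parallel gripper is mounted at the origin on the work surface. World frame = base frame: x ahead of the robot, y to its left, z up, the work surface at z = 0. Lengths are in m, angles in rad, forces in N, time in s.
With the tool pointing down it reaches from about 0.3 to 0.875 m from the base axis. Payload 6.4 kg.
Tool frame: the origin (TCP) lies midway between the tips of the shut fingers; the grasp point (between the pads) lies 19 mm behind it; z points along the fingers, y is the line along which they close (so a half turn about z gives the same grasp; the last joint's range is limited). The gripper opens to 85 mm and grips with 20 to 120 N. Pads are 22 mm wide; open, the fingers measure 114 mm over their backs; the gripper's body (76 mm by 85 mm) begins 54 mm behind the grasp point. The pads swing forward as they close: fully open they stand 13 mm farther back than shut.
Start: joints at [-1.371, 0.181, 1.607, -0, 1.354, -0.206], TCP at [0.227, -0.528, 0.231] pointing down, gripper open.
Joint ranges: [-2.99, 2.99], [-0.89, 2.07], [0.3, 2.58], [-1.14, 4.28], [0, 2.63], [-3.12, 3.12]. Speed limits (rad/s): [2.57, 2.57, 3.01, 3.14, 3.14, 3.14].

## Interface

Orientations are given as a 3x3 rotation matrix whose columns are the frame's x, y, z axes.
In Python, from workcell import arm gives the robot as it stands.
- The arm moves only by the tool move_arm, never from a script. Its argument "deltas" is a list of rows, each a list of 5 numbers: the gripper command: -1 is shut, 1 is fully open, values between are in proportion, then the shift along the world's x, y, z normalised to -1 to 1, where 1 is 0.2 m, then the turn about the world's z normalised to -1 to 1, where 1 is 180 degrees. A call has 1 to 20 rows; each row is the pose to reach, as a shift and turn from the pose commanded when the call began, turning the shorter way round; what a row does not reach only later rows make up. A row lasts 1/8 s, in which the tool goes at most 62.5 mm and 10.7 degrees, less where a joint would pass 70% of its speed; a pose out of reach is approached as far as the arm can. A call with a number of a shift or a turn outside -1 to 1 is refused whole. A call with a gripper value outside its range is refused whole. The fingers move at their own pace and stop on an object; "squeeze" is the grip in N (left out, the last holds). Time passes only in rows, so rows that repeat a pose let the fingers close. It gives the time, the measured TCP pose, the force, the opening and the grip force at its end, in the units of the state.
- arm.get_obs(): the state, without advancing time (a new reading comes with each control period).
- arm.read_camera(name): name is "scene" or "top" or "wrist"; returns a dict with "frame" (420x560x3 uint8, red, green, blue), "fx", "fy", "cx", "cy" (pixels), "R" (3x3) and "t" (3): a world point X has camera coordinates R X + t. Camera axes: x right, y down, z forward; pixel columns grow to the right and rows downward; lengths in m; the calibration is good to about 2 mm. A picture is of the moment at which its call begins. There is no depth.
- arm.hand_in(): hands the job in; it is judged then, once.
Trained networks look in a picture, given as the dict that the camera call returned (one of the last four; its "shot" number tells which), for a name from the list of things; names that differ only in an ending like _2 or _b are one class to them, and where a whole thing is asked for, a point or a joint stands for the part that bears it (a point fixed in the world has none). Each returns a list of dicts, best first, with "conf" (0 to 1); they miss things now and then, are a little off and sometimes report something else, mostly with a low value. They report only what shows in the picture. A call takes as long as a camera call.
- arm.spot_in(picture, label): "xy" ([column, row] as shares, 0 to 1, of the picture: columns of its width, rows of its height, amid what is visible of it).
- arm.silhouettes(picture, label): "region" (420x560 bool, what is visible of it) and "xy" ([column, row] as shares, 0 to 1, of the picture: columns of its width, rows of its height, amid what is visible of it).
The state is a dict: "t": time; "joint_pos": joint angles; "joint_velocities": joint speeds; "joint_efforts": joint torques, N m; "ee_pos": TCP position; "ee_rot": TCP orientation; "force": force on the tool from outside, world axes, zero at the start; "torque": the same for the moment, N m; "opening": opening from 0.0 (shut) to 1.0 (fully open); "grasp_force": force on a finger pad.
Only numpy, scipy, OpenCV 4.12 (cv2) and the standard library are available. Lean on these libraries where they do the work, as an engineer would, in place of code of your own. Each camera call takes 0.05 s, during which the arm holds its last target. There are 200 camera calls.

## Task

An empty tote stands on the stockroom's bench scale. Zero the scale by pressing its square key right down for about half a second and letting it come up again; only then print the label by pressing its long bar key in the same way. Do not press the round key or the cross-shaped key.

Things in the scene. Friction and masses are not known exactly. Their poses are not given: they have to be found in the camera images.
- square_top (a point): White SQUARE key, 38 x 38 mm, zeroes the scale. Point: middle of its top face, 69 mm above the table, 24 mm above the deck (black bezel 10 mm high); z up, x from the deck towards the scale's platform. Pressed straight down on a spring: 1.5 N to start, 5 N at the stop 7 mm down; springs back up. Stands on the white deck of the bench scale; the four keys are at the corners of a 90 x 120 mm rectangle, in any order.
- bar_top (a point): White LONG BAR key, 24 mm along x by 72 mm along y, prints the label. Point: middle of its top face, 69 mm above the table, 24 mm above the deck (black bezel 10 mm high); z up, x from the deck towards the scale's platform. Pressed straight down on a spring: 1.5 N to start, 5 N at the stop 7 mm down; springs back up. On the platform a loose tote, 70 mm high, stands 75 mm or more from key centres.
- cross_top (a point): White CROSS-shaped key, two crossed bars 42 x 14 mm; not to be pressed. Point: middle of its top face, 69 mm above the table, 24 mm above the deck (black bezel 10 mm high); z up, x from the deck towards the scale's platform. Pressed straight down on a spring: 1.5 N to start, 5 N at the stop 7 mm down; springs back up. 
- round_top (a point): White ROUND key, 40 mm in diameter; not to be pressed. Point: middle of its top face, 69 mm above the table, 24 mm above the deck (black bezel 10 mm high); z up, x from the deck towards the scale's platform. Pressed straight down on a spring: 1.5 N to start, 5 N at the stop 7 mm down; springs back up. Between the keys lies a loose flat pack, 50 x 26 x 11 mm.

How it is judged:
By the outcome, as a careful person would: the job done as asked, in the order asked, and still so for the second after the job is handed in, with the robot touching nothing.
It also fails if it takes over 32 s, if anything falls off the work surface, if the arm or the gripper's body presses on something with over 40 N, if the wrist force passes 120 N, or if a joint passes its speed limit or range.

## Working session

There is one attempt and no reset: what is moved stays moved. The work goes in short steps, Python scripts to look and compute and a tool call to move; the robot and the scene stay as the last step left them, time stands still between calls to the robot, and variables do not carry over. Pictures are saved under pics/ and viewed, at most 10 in all, crops included, and the job is handed in when it is done.

Besides the shell and the picture viewer there is one more tool, called after "Request:" by a JSON object that holds its "api" and its "payload", one argument or row to a line. move_arm: Moves the arm, as the interface text tells. Its arguments: {"type":"object","properties":{"deltas":{"type":"array","items":{"type":"array","items":{"type":"number","minimum":-1,"maximum":1}}},"squeeze":{"type":"number"}},"required":["deltas"]}

```bash
mkdir -p pics; cat > h.py <<'E'
import numpy as np, cv2
from workcell import arm
def ray(p,xy,z):
    u,v=xy[0]*560,xy[1]*420
    d=p["R"].T@np.array([(u-p["cx"])/p["fx"],(v-p["cy"])/p["fy"],1]); c=-p["R"].T@p["t"]
    return c+d*(z-c[2])/d[2]
def look(cams,tag):
    for c in cams:
        p=arm.read_camera(c); cv2.imwrite(f"pics/{tag}_{c}.png",p["frame"][:,:,::-1])
        for n in ["square_top","bar_top","cross_top","round_top"]:
            for d in arm.spot_in(p,n)[:2]:
                print(c,n,round(d["conf"],2),(np.array(d["xy"])*[560,420]).round(),ray(p,d["xy"],.069).round(4))
E
python3 - <<'E'
from h import *
look(["top","scene"],"a")
import cv2
a=[cv2.imread(f"pics/a_{c}.png") for c in("top","scene")]
o=arm.get_obs();print(o["t"],o["ee_pos"],o["ee_rot"],o["force"])
E
```

```text
top square_top 0.89 [369. 269.] [ 0.491 -0.101  0.069]
top bar_top 0.56 [301. 197.] [0.611  0.0065 0.069 ]
top cross_top 0.89 [376. 213.] [ 0.5827 -0.1159  0.069 ]
top round_top 0.55 [293. 253.] [0.5183 0.0208 0.069 ]
scene square_top 0.77 [181. 211.] [ 0.5095 -0.0979  0.069 ]
scene bar_top 0.65 [265. 244.] [0.6078 0.0015 0.069 ]
scene cross_top 0.63 [182. 255.] [ 0.595  -0.1113  0.069 ]
scene round_top 0.48 [266. 246.] [0.613  0.0014 0.069 ]
0.5 [ 0.226974   -0.52828097  0.23124654] [[ 9.18782312e-01  3.94764563e-01 -5.45669143e-05]
 [ 3.94764567e-01 -9.18782307e-01  9.90467556e-05]
 [-1.10349662e-05 -1.12543491e-04 -9.99999994e-01]] [-0.15315362 -0.21794515 -1.37860525]
```

View pics/a_top.png

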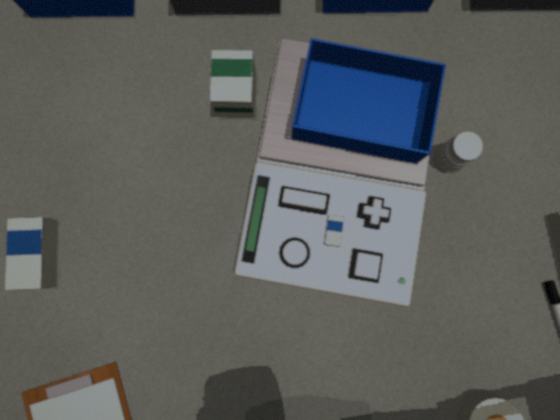

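View pics/a_scene.png

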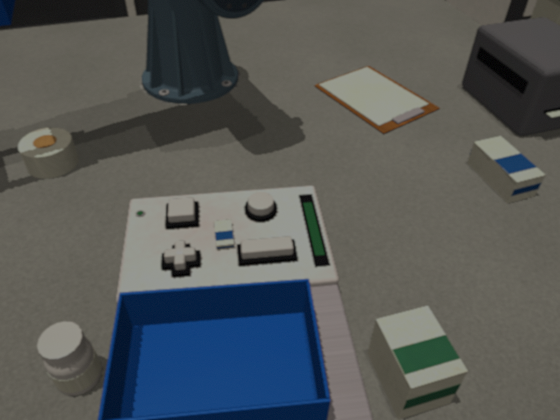

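The top view shows the square key at (367,265), bar (304,199), cross (374,212) and round (294,252). The scene view agrees. I'm moving over the deck for a closer look.

Request:
{"api": "move_arm", "payload": {
  "deltas": [
    [-1,0.54,0.8,0.1,-0.09],
    [-1,0.54,0.8,0.1,-0.09],
    [-1,0.54,0.8,0.1,-0.09],
    [-1,0.54,0.8,0.1,-0.09]
  ]
}}

```text
t: 1.0
ee_pos: [0.3369, -0.3656, 0.252]
ee_rot: [[0.992, 0.127, 0.001], [0.127, -0.992, -0.001], [0.001, 0.001, -1.0]]
force: [-0.7, -0.9, 0.1]
opening: 0.142
grasp_force: 0.0
```

Request:
{"api": "move_arm", "payload": {
  "deltas": [
    [-1,0.54,0.8,0.1,-0.09],
    [-1,0.54,0.8,0.1,-0.09],
    [-1,0.54,0.8,0.1,-0.09],
    [-1,0.54,0.8,0.1,-0.09]
  ]
}}

```text
t: 1.5
ee_pos: [0.4445, -0.2065, 0.2719]
ee_rot: [[0.988, -0.155, 0.001], [-0.155, -0.988, -0.0], [0.001, 0.0, -1.0]]
force: [0.5, 0.1, 0.5]
opening: -0.001
grasp_force: 0.0
```

Request:
{"api": "move_arm", "payload": {
  "deltas": [
    [-1,0.27,0.7,0,0],
    [-1,0.27,0.7,0,0],
    [-1,0.27,0.7,0,0],
    [-1,0.27,0.7,0,0],
    [-1,0.27,0.7,0,0]
  ]
}}

```text
t: 2.12
ee_pos: [0.4967, -0.0699, 0.271]
ee_rot: [[0.987, -0.16, -0.001], [-0.16, -0.987, -0.001], [-0.001, 0.001, -1.0]]
force: [-0.4, 0.4, -0.1]
opening: 0.004
grasp_force: 0.0
```

```bash
python3 - <<'E'
from h import *
look(["wrist"],"b")
o=arm.get_obs();print(o["t"],o["ee_pos"],o["ee_rot"][:,0],o["force"],o["opening"])
E
```

```text
wrist square_top 0.74 [183. 162.] [0.5233 0.0157 0.069 ]
wrist square_top 0.62 [304. 168.] [ 0.4996 -0.0972  0.069 ]
wrist bar_top 0.77 [179.  68.] [ 6.071e-01 -2.000e-04  6.900e-02]
wrist cross_top 0.76 [310.  70.] [ 0.5864 -0.1151  0.069 ]
wrist round_top 0.78 [182. 164.] [0.5225 0.0171 0.069 ]
wrist round_top 0.39 [309.  72.] [ 0.5849 -0.1142  0.069 ]
2.375 [ 0.49679532 -0.06940238  0.27127555] [ 9.86997522e-01 -1.60735467e-01 -1.60630175e-05] [-0.30430598  0.16414961  0.18816782] 0.00257444192913852
```

View pics/b_wrist.png

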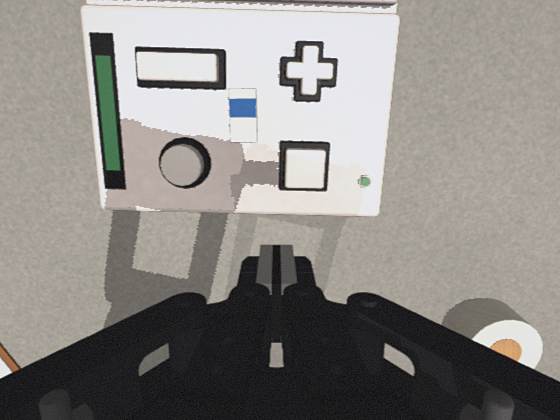

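The wrist view shows the square key at (306,167), the bar at (178,66), and the cross and round keys clear of both. A rectangle fit puts the square at (0.498,-0.0995) and the bar at (0.608,0.002). Next I go above the square.

Request:
{"api": "move_arm", "payload": {
  "deltas": [
    [-1,0.005,-0.16,-0.3,0],
    [-1,0.005,-0.16,-0.6,0],
    [-1,0.005,-0.16,-0.9,0],
    [-1,0.005,-0.16,-0.95,0],
    [-1,0.005,-0.16,-0.95,0],
    [-1,0.005,-0.16,-0.95,0]
  ]
}}

```text
t: 3.12
ee_pos: [0.5002, -0.1013, 0.0842]
ee_rot: [[0.987, -0.159, 0.005], [-0.159, -0.987, -0.002], [0.005, 0.001, -1.0]]
force: [0.5, -0.1, 0.1]
opening: 0.0
grasp_force: 0.0
```

```bash
python3 - <<'E'
from h import *
look(["wrist"],"c")
p=arm.read_camera("scene");f=p["frame"][150:300,110:340,::-1]
cv2.imwrite("pics/c_scene.png",cv2.resize(f,None,fx=3,fy=3,interpolation=cv2.INTER_CUBIC))
o=arm.get_obs();print(o["t"],o["ee_pos"],o["force"])
E
```

```text
wrist square_top 0.84 [266. 230.] [ 0.5116 -0.0986  0.069 ]
wrist bar_top 0.93 [43. 44.] [ 0.6041 -0.0225  0.069 ]
wrist cross_top 0.87 [279.  51.] [ 0.5866 -0.1162  0.069 ]
wrist round_top 0.7 [ 31. 242.] [0.523  0.0105 0.069 ]
3.425 [ 0.49858011 -0.10051226  0.08228993] [-1.12055996 -0.3669307   0.06692723]
```

View pics/c_wrist.png

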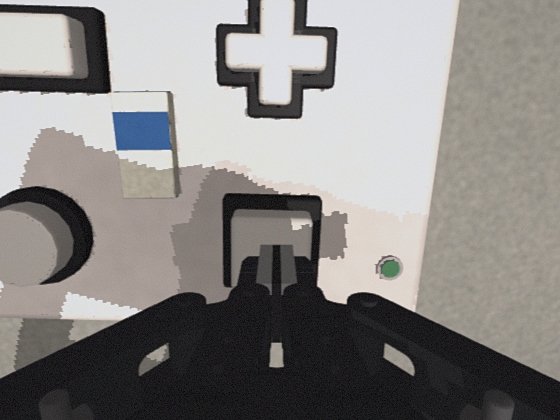

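View pics/c_scene.png

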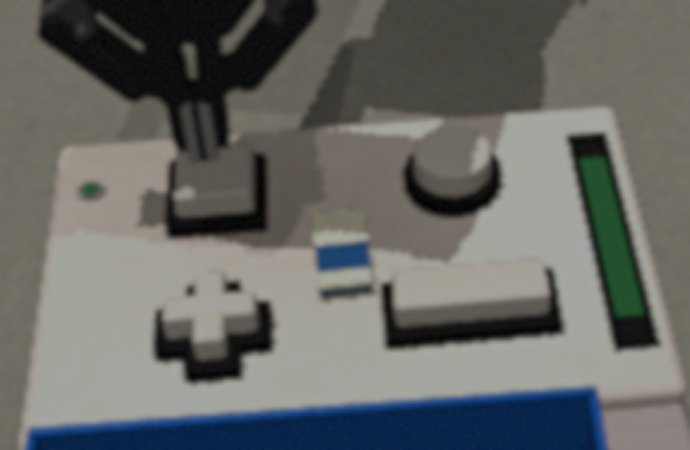

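The shut fingers are centred over the square key. I'm pressing down in small steps and watching the force.

Request:
{"api": "move_arm", "payload": {
  "deltas": [
    [-1,0,0,-0.05,0],
    [-1,0,0,-0.08,0],
    [-1,0,0,-0.095,0],
    [-1,0,0,-0.1,0]
  ]
}}

```text
t: 3.92
ee_pos: [0.498, -0.1003, 0.0618]
ee_rot: [[0.987, -0.159, -0.001], [-0.159, -0.987, 0.0], [-0.001, -0.0, -1.0]]
force: [-5.2, 2.2, 15.9]
opening: -0.002
grasp_force: 8.1
```

Request:
{"api": "move_arm", "payload": {
  "deltas": [
    [-1,0,0,0,0],
    [-1,0,0,0,0],
    [-1,0,0,0,0],
    [-1,0,0,0,0]
  ]
}}

```text
t: 4.42
ee_pos: [0.498, -0.1003, 0.062]
ee_rot: [[0.987, -0.159, -0.0], [-0.159, -0.987, 0.0], [-0.0, -0.0, -1.0]]
force: [-2.9, 0.9, 10.8]
opening: 0.0
grasp_force: 5.2
```

Request:
{"api": "move_arm", "payload": {
  "deltas": [
    [-1,0,0,0.15,0],
    [-1,0,0,0.4,0],
    [-1,0,0,0.4,0],
    [-1,0,0,0.4,0]
  ]
}}

```text
t: 4.92
ee_pos: [0.4975, -0.1001, 0.1406]
ee_rot: [[0.987, -0.159, -0.001], [-0.159, -0.987, 0.0], [-0.001, -0.0, -1.0]]
force: [-0.5, -0.4, -0.3]
opening: -0.002
grasp_force: 0.0
```

```bash
python3 - <<'E'
from h import *
look(["wrist"],"d")
p=arm.read_camera("scene");f=p["frame"][150:300,110:340,::-1]
cv2.imwrite("pics/d_scene.png",cv2.resize(f,None,fx=3,fy=3,interpolation=cv2.INTER_CUBIC))
o=arm.get_obs();print(o["t"],o["ee_pos"],o["force"])
E
```

```text
wrist square_top 0.98 [272. 212.] [ 0.5   -0.098  0.069]
wrist bar_top 0.97 [68. 53.] [ 0.6081 -0.0018  0.069 ]
wrist cross_top 0.81 [277.  60.] [ 0.5862 -0.1151  0.069 ]
wrist round_top 0.68 [ 83. 206.] [0.5225 0.0159 0.069 ]
5.225 [ 0.49738317 -0.10006422  0.1402557 ] [-0.20981708 -0.20325698  0.40524958]
```

View pics/d_scene.png

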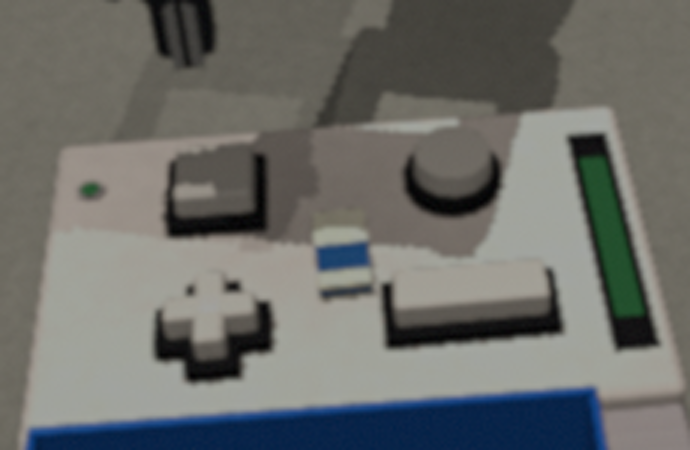

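The square key (crop 212,190) is back up and nothing else has moved. Now I go above the bar.

Request:
{"api": "move_arm", "payload": {
  "deltas": [
    [-1,0.55,0.51,0,0],
    [-1,0.55,0.51,0,0],
    [-1,0.55,0.51,0,0],
    [-1,0.55,0.51,-0.2,0],
    [-1,0.55,0.51,-0.3,0],
    [-1,0.55,0.51,-0.3,0]
  ]
}}

```text
t: 5.98
ee_pos: [0.606, 0.0018, 0.0789]
ee_rot: [[0.987, -0.159, -0.005], [-0.159, -0.987, 0.001], [-0.005, -0.0, -1.0]]
force: [0.4, 0.2, -0.3]
opening: -0.001
grasp_force: 0.0
```

```bash
python3 - <<'E'
from h import *
look(["wrist"],"e")
o=arm.get_obs();print(o["t"],o["ee_pos"],o["force"])
E
```

```text
wrist square_top 0.55 [269. 239.] [0.6144 0.0035 0.069 ]
wrist bar_top 0.95 [269. 239.] [0.6146 0.0036 0.069 ]
wrist cross_top 0.59 [521. 248.] [ 0.5923 -0.1081  0.069 ]
wrist cross_top 0.34 [272. 237.] [0.6156 0.0022 0.069 ]
6.225 [0.60901302 0.00117403 0.08290989] [-0.06555871  0.34675543 -0.02086457]
```

View pics/e_wrist.png

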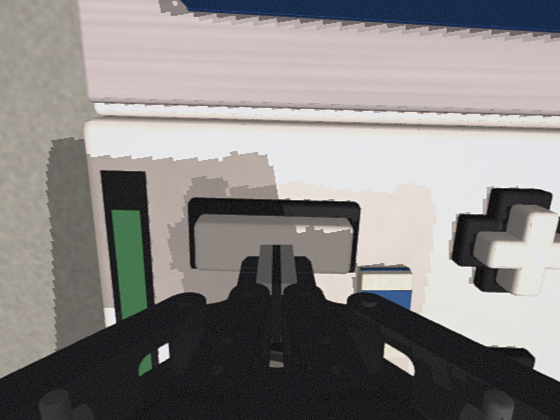

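The fingers stand over the bar, whose centre is at about (274,242). I'm shifting 2 mm forward and pressing.

Request:
{"api": "move_arm", "payload": {
  "deltas": [
    [-1,0.01,0,-0.05,0],
    [-1,0.01,0,-0.08,0],
    [-1,0.01,0,-0.095,0],
    [-1,0.01,0,-0.1,0]
  ]
}}

```text
t: 6.72
ee_pos: [0.6106, 0.0015, 0.062]
ee_rot: [[0.987, -0.159, 0.001], [-0.159, -0.987, -0.0], [0.001, 0.0, -1.0]]
force: [-2.1, -0.1, 11.0]
opening: -0.001
grasp_force: 5.0
```

Request:
{"api": "move_arm", "payload": {
  "deltas": [
    [-1,0,0,0,0],
    [-1,0,0,0,0],
    [-1,0,0,0,0],
    [-1,0,0,0,0]
  ]
}}

```text
t: 7.22
ee_pos: [0.6105, 0.0015, 0.0621]
ee_rot: [[0.987, -0.159, 0.001], [-0.159, -0.987, -0.0], [0.001, 0.0, -1.0]]
force: [0.6, -0.8, 6.3]
opening: 0.003
grasp_force: 2.9
```

Request:
{"api": "move_arm", "payload": {
  "deltas": [
    [-1,0,0,0.15,0],
    [-1,0,0,0.5,0],
    [-1,0,0,0.8,0],
    [-1,0,0,0.8,0],
    [-1,0,0,0.8,0]
  ]
}}

```text
t: 7.85
ee_pos: [0.6097, 0.0018, 0.2211]
ee_rot: [[0.987, -0.159, -0.0], [-0.159, -0.987, 0.0], [-0.0, -0.0, -1.0]]
force: [-0.2, -0.7, -0.4]
opening: -0.004
grasp_force: 0.0
```

```bash
python3 - <<'E'
from h import *
p=arm.read_camera("scene");cv2.imwrite("pics/f_scene.png",p["frame"][:,:,::-1])
o=arm.get_obs();print(o["t"],o["ee_pos"],o["force"])
E
```

```text
7.9 [0.60894571 0.00194083 0.21961511] [-0.04597875  0.15325244  0.13201821]
```

View pics/f_scene.png

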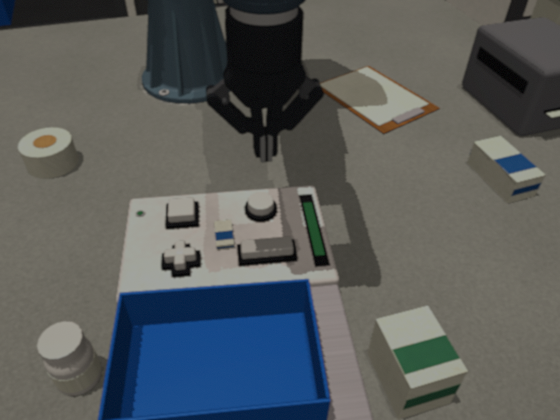

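All the keys are up, with the bar at (266,247) and the square at (181,210). The tote and pack haven't moved and the arm is clear.

```bash
python3 -c "
from workcell import arm
print(arm.hand_in())"
```

```text
the job is handed in; nothing more can be done
None
```

I pressed the square key to its stop for about half a second and let it come up, then did the same with the bar key, and handed the job in at about 8 s; the round and cross keys were not touched, and no verdict came back.

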